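Put the spare battens away in the empty bays of the offcut rack

ROBOT

A 7-joint arm with a two-finger parallel gripper is mounted at the origin on the work surface. World frame = base frame: x ahead of the robot, y to its left, z up, the work surface at z = 0. Lengths are in m, angles in rad, forces in N, time in s.
With the tool pointing down it reaches from about 0.4 to 0.85 m from the base axis. Payload 4.5 kg.
Tool frame: the origin (TCP) lies where the fingers leave the gripper's body, on its centre line; the fingertips stand 73 mm ahead of it and the grasp point (between the pads) lies 54 mm ahead of it; z points along the fingers, y is the direction in which the jaws open and shut (so a half turn about z gives the same grasp; the last joint's range is limited). The gripper opens to 85 mm and grips with 20 to 120 N. Pads are 22 mm wide; open, the fingers measure 114 mm over their backs; the gripper's body (76 mm by 85 mm) begins 54 mm behind the grasp point. The pads swing forward as they close: fully open they stand 13 mm farther back than shut.
Start: joints at [-1.131, 0.689, -0.195, 1.565, 0.157, 0.902, -0.215], TCP at [0.247, 0.574, 0.304] pointing down, gripper open.
Joint ranges: [-3.01, 3.01], [-0.46, 2.08], [-1.47, 1.51], [0.13, 2.56], [-1, 4.14], [0.04, 2.09], [-2.66, 2.66]. Speed limits (rad/s): [2.57, 2.57, 3.14, 3.14, 3.14, 3.14, 3.14].

INTERFACE

Orientations are given as [roll, pitch, yaw] about the fixed x, y, z axes, in that order (R = Rz(yaw) Ry(pitch) Rx(roll)).
In Python, from station import manip, snapshot, get_calibration, job gives the robot as it stands. The module is installed in compiled form; this text tells all that it offers. Calls block until the motion is done:
- manip.move_ptp(position, orientation): joint-space move of the TCP to a pose.
- manip.move_l(position, orientation=None, speed=0.15, f_stop=None): straight line of the TCP; orientation=None keeps the orientation; speed is the mean speed in m/s. With f_stop (N) it stops when the force on the tool has changed by that much, and returns True; else False.
- manip.movej(angles): joint-space move.
- manip.move_gripper(opening): finger opening in m; the grip force is fixed at half the most; returns when the fingers have stopped.
- manip.hold(seconds).
- manip.inverse_kinematics(position, orientation): joint angles nearest the present ones, or None.
- manip.observe(): the state.
- snapshot(name): name is "scene" or "top" or "wrist"; returns (picture, depth): 400x640x3 uint8, red, green, blue; 400x640 float32, m along the optical axis (not along the pixel's ray), 0 where there is no reading.
- get_calibration(name): a dict with "intrinsics" (3x3 intrinsics, pixels), "dist_coeffs" ([k1, k2, p1, p2, k3] as OpenCV has them; the pictures are not rectified), "origin" and "orientation" of the camera in the world; the wrist camera has in their place "hand_eye" (4x4, takes a point from camera to tool coordinates, whose origin is the TCP and whose axes are the flange's). Camera axes: x right, y down, z forward; pixel columns grow to the right and rows downward; lengths in m; the calibration is good to about 2 mm. A picture is of the moment at which its call begins: read the wrist's pose just before it. get_calibration takes no time and is no camera call.
A pose or a line that the arm cannot do raises manip.IKError and nothing moves.
- job.close_job(): hands the job in, once; it reports no verdict.
The state is a dict: "t": time; "joints": joint angles; "qd": joint speeds; "joint_efforts": joint torques, N m; "eef_pos": TCP position; "tcp_rot": TCP orientation; "wrist_force": force on the tool from outside, world axes, zero at the start; "torque": the same for the moment, N m; "gripper_width": finger opening in m.
Only numpy, scipy, OpenCV 4.12 (cv2) and the standard library are available. Lean on these libraries where they do the work, as an engineer would, in place of code of your own. Each camera call takes 0.05 s, during which the arm holds its last target.

TASK

Two of the four bays under the low shelf already hold a batten. Slide the two spare battens lengthwise under the shelf into the two empty bays, one in each, until each is fully home against the back strip, and let go; do not ram the rack, and leave the stored battens, the tin, the brush and the jar alone.

Things in the scene. Friction and masses are not known exactly. Their poses are not given: they have to be found in the camera images.
- rack: low wooden rack fixed on the bench, 110 mm deep (x), 420 wide (y); shelf board from 58 to 73 mm height; under it four bays, 90 mm pitch, each 52 wide, 100 deep, on a 6 mm floor (52 mm clear height), open only at the front (-x, to the robot), back strip 25 mm high behind. Flat boards fixed on the shelf's back half, 32 mm high. Origin on the bench under the rack's middle; front edge at x = -55 mm
- spare_1: spare square wooden batten, 160 x 40 x 40 mm, about 0.15 kg, same wood as the rest; origin at the centre of its underside, x along its length, z up; both ends are alike. Lies on the bench to one side in front of the rack
- spare_2: spare square wooden batten, 160 x 40 x 40 mm, about 0.15 kg, same wood as the rest; origin at the centre of its underside, x along its length, z up; both ends are alike. Lies on the bench to the other side
- stock_1: batten already stored in one of the bays: square wooden batten, 160 x 40 x 40 mm, about 0.15 kg, same wood as the rest; origin at the centre of its underside, x along its length, z up; both ends are alike. Its front end stands about 60 mm out of the bay
- stock_2: second batten already stored in another bay, the same size and placing as stock_1
- tin: paint tin, 84 mm diameter, 100 mm high, standing on the bench at the left; origin under its centre (bystander)
- jar: small glass jar, 56 mm diameter, 70 mm high, standing on the rack's shelf at the back; origin under its centre (bystander)
- brush: paint brush lying on the bench at the right; origin under its middle (bystander)
- spare_1_mid (a point): centre of spare_1, 20 mm above its underside
- spare_2_mid (a point): centre of spare_2, 20 mm above its underside
- bay_0 (a point): back of bay 0 (counted 0 to 3 from the left as the robot sees them, +y first): mid-width, on the bay's floor (6 mm above the bench), at the back strip's inner face; axes as the rack's; the mouth lies 100 mm along -x. A batten fully home has its centre 80 mm along -x from here
- bay_1 (a point): back of bay 1 (counted 0 to 3 from the left as the robot sees them, +y first): mid-width, on the bay's floor (6 mm above the bench), at the back strip's inner face; axes as the rack's; the mouth lies 100 mm along -x. A batten fully home has its centre 80 mm along -x from here
- bay_2 (a point): back of bay 2 (counted 0 to 3 from the left as the robot sees them, +y first): mid-width, on the bay's floor (6 mm above the bench), at the back strip's inner face; axes as the rack's; the mouth lies 100 mm along -x. A batten fully home has its centre 80 mm along -x from here
- bay_3 (a point): back of bay 3 (counted 0 to 3 from the left as the robot sees them, +y first): mid-width, on the bay's floor (6 mm above the bench), at the back strip's inner face; axes as the rack's; the mouth lies 100 mm along -x. A batten fully home has its centre 80 mm along -x from here

How it is judged:
On the way, in this order (a step that is already met when the one before it is completed fails the run):
1. one spare batten lies in an empty bay, fully home: its inner end within 8 mm of the back strip ((((y of spare_1_mid in the frame of bay_0 between -0.015 and 0.015 m or y of spare_1_mid in the frame of bay_1 between -0.015 and 0.015 m or y of spare_1_mid in the frame of bay_2 between -0.015 and 0.015 m or y of spare_1_mid in the frame of bay_3 between -0.015 and 0.015 m) and x of spare_1_mid in the frame of bay_0 between -0.088 and -0.07 m and z of spare_1_mid in the frame of bay_0 between 0.015 and 0.025 m and angle between the x axis of spare_1 and the x axis of rack, either way round below 0.09 rad) or ((y of spare_2_mid in the frame of bay_0 between -0.015 and 0.015 m or y of spare_2_mid in the frame of bay_1 between -0.015 and 0.015 m or y of spare_2_mid in the frame of bay_2 between -0.015 and 0.015 m or y of spare_2_mid in the frame of bay_3 between -0.015 and 0.015 m) and x of spare_2_mid in the frame of bay_0 between -0.088 and -0.07 m and z of spare_2_mid in the frame of bay_0 between 0.015 and 0.025 m and angle between the x axis of spare_2 and the x axis of rack, either way round below 0.09 rad))), for 0.2 s.
2. the other spare batten is fully home in the other empty bay as well ((y of spare_1_mid in the frame of bay_0 between -0.015 and 0.015 m or y of spare_1_mid in the frame of bay_1 between -0.015 and 0.015 m or y of spare_1_mid in the frame of bay_2 between -0.015 and 0.015 m or y of spare_1_mid in the frame of bay_3 between -0.015 and 0.015 m) and x of spare_1_mid in the frame of bay_0 between -0.088 and -0.07 m and z of spare_1_mid in the frame of bay_0 between 0.015 and 0.025 m and angle between the x axis of each of spare_1, spare_2 and the x axis of rack, either way round below 0.09 rad and (y of spare_2_mid in the frame of bay_0 between -0.015 and 0.015 m or y of spare_2_mid in the frame of bay_1 between -0.015 and 0.015 m or y of spare_2_mid in the frame of bay_2 between -0.015 and 0.015 m or y of spare_2_mid in the frame of bay_3 between -0.015 and 0.015 m) and x of spare_2_mid in the frame of bay_0 between -0.088 and -0.07 m and z of spare_2_mid in the frame of bay_0 between 0.015 and 0.025 m), for 0.2 s.
At the end, for the whole second after the job is handed in: Each spare batten lies in its own bay, flat on the bay's floor (height within 5 mm), in line with the bay (within 5 degrees), its inner end within 8 mm of the back strip, released and at rest (all of step 2 and linear speed of each of spare_1, spare_2 below 0.01 m/s); the robot touches nothing.
It fails at once if a stored batten is moved by more than 15 mm (distance of any of stock_1, stock_2 from where it was at the start of the episode above 0.015 m).
It fails at once if the tin, the brush or the jar is moved by more than 20 mm (distance of any of tin, brush, jar from where it was at the start of the episode above 0.02 m).
It fails at once if a spare batten is pressed against the rack with more than 40 N (contact force between any of spare_1, spare_2 and rack above 40 N).
It also fails if it takes over 51 s, if anything falls off the work surface, if the arm or the gripper's body presses on something with over 40 N, if the wrist force passes 120 N, or if a joint passes its speed limit or range.

## Working session

There is one attempt and no reset: what is moved stays moved. The work goes in short steps, each a Python script; the robot and the scene stay as the last script left them, time stands still between calls to the robot, and variables do not carry over. Pictures are saved under pics/ and viewed, and the job is handed in when it is done.

```bash
mkdir -p pics
python3 - <<'E'
from station import manip, snapshot, get_calibration
import cv2,numpy as np
for n in ["scene","top"]:
    p,d=snapshot(n); cv2.imwrite(f"pics/{n}0.png",p[:,:,::-1]); np.savez(f"{n}0.npz",p=p,d=d)
    print(n,get_calibration(n))
print(get_calibration("wrist")); print(manip.observe())
E
```

```text
scene {'intrinsics': array([[439.0916715 ,   0.        , 328.0685209 ],
       [  0.        , 439.0916715 , 196.84099546],
       [  0.        ,   0.        ,   1.        ]]), 'dist_coeffs': array([-0.04564302,  0.        ,  0.        ,  0.        ,  0.        ]), 'origin': array([ 1.37652797, -0.22102148,  1.09390674]), 'orientation': array([-2.47725792, -0.00595677,  1.31511365])}
top {'intrinsics': array([[435.52646153,   0.        , 319.59647222],
       [  0.        , 435.52646153, 206.95840029],
       [  0.        ,   0.        ,   1.        ]]), 'dist_coeffs': array([0.01405845, 0.        , 0.        , 0.        , 0.        ]), 'origin': array([0.50642441, 0.00905142, 1.31516863]), 'orientation': array([-3.05254518, -0.02577931, -1.56956376])}
{'intrinsics': array([[292.88771072,   0.        , 316.16332957],
       [  0.        , 292.88771072, 201.1036682 ],
       [  0.        ,   0.        ,   1.        ]]), 'dist_coeffs': array([-0.0266873,  0.       ,  0.       ,  0.       ,  0.       ]), 'hand_eye': array([[ 1.38018447e-03, -9.48600804e-01, -3.16472132e-01,
         8.15
[... 245 characters left out ...]
      1.00000000e+00]])}
{'t': 0.1, 'joints': array([-1.13118066,  0.68987277, -0.19451649,  1.56624473,  0.15726789,
        0.90249887, -0.2151381 ]), 'qd': array([ 0.00101242, -0.00104581, -0.00041623, -0.00185066,  0.00161379,
       -0.00090283,  0.00043706]), 'joint_efforts': array([-3.00257016e-03, -5.40604019e+01, -1.27124358e+00, -1.58985186e+01,
        9.43263847e-03,  4.42492761e-03, -7.89875855e-06]), 'eef_pos': array([0.24657583, 0.57379887, 0.30317986]), 'tcp_rot': array([-3.13995875e+00,  1.00053663e-04,  2.73579317e+00]), 'wrist_force': array([0.0208271 , 0.25423508, 0.30876144]), 'torque': array([ 0.02331595,  0.01744845, -0.01041258]), 'gripper_width': 0.08549853632914137}
```

View pics/top0.png

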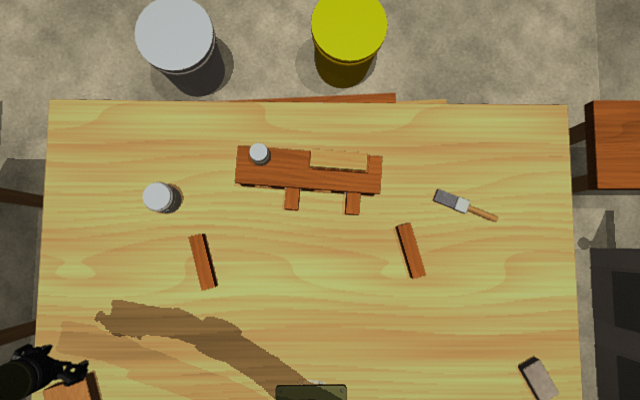

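View pics/scene0.png

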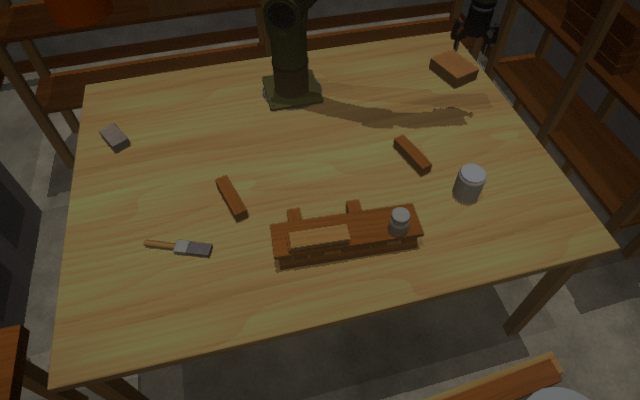

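The top view shows the rack at about px (235–382, 145–193). Stored battens stick out at (292,198) and (352,203), which are bays 1 and 3, so bays 0 and 2 are empty. The spares are at (203,262) and (410,250), the jar is at (258,153) on the shelf above bay 0, the tin is at (160,197) and the brush is at (465,205). Next I'll measure these.

```bash
cat > h.py <<'E'
import cv2,numpy as np
from scipy.spatial.transform import Rotation as R
from station import get_calibration
def cam(n,eef=None,rot=None):
    c=get_calibration(n)
    if n=="wrist":
        T=np.eye(4);T[:3,:3]=R.from_euler('xyz',rot).as_matrix();T[:3,3]=eef;T=T@c["hand_eye"]
        return c["intrinsics"],c["dist_coeffs"],T[:3,:3],T[:3,3]
    return c["intrinsics"],c["dist_coeffs"],R.from_euler('xyz',c["orientation"]).as_matrix(),c["origin"]
def rays(C,px):
    K,D,Rm,o=C
    u=cv2.undistortPoints(np.array(px,float).reshape(-1,1,2),K,D).reshape(-1,2)
    return np.c_[u,np.ones(len(u))]
def plane(C,px,z):
    d=rays(C,px)@C[2].T; o=C[3]
    return o+d*((z-o[2])/d[:,2])[:,None]
def dpts(C,px,dep):
    px=np.array(px); z=dep[px[:,1],px[:,0]]
    return C[3]+(rays(C,px)*z[:,None])@C[2].T
def project(C,P):
    K,D,Rm,o=C
    rv=cv2.Rodrigues(Rm.T)[0]
    return cv2.projectPoints(np.array(P,float).reshape(-1,1,3),rv,-Rm.T@o,K,D)[0].reshape(-1,2)
E
python3 - <<'E'
from h import *
f=np.load("top0.npz");p,d=f["p"],f["d"]; C=cam("top")
hsv=cv2.cvtColor(p,cv2.COLOR_RGB2HSV)
for q in [(203,262),(410,250),(292,200),(352,205),(270,175),(340,185),(160,197),(258,153),(300,300),(340,158)]:
    print(q,hsv[q[1],q[0]],dpts(C,[q],d)[0].round(4))
yy,xx=np.mgrid[0:400,0:640]; px=np.c_[xx.ravel(),yy.ravel()]
W=dpts(C,px,d).reshape(400,640,3); np.save("W0.npy",W)
def rect(m,name,z):
    n,l,s,c=cv2.connectedComponentsWithStats(m.astype(np.uint8))
    for i in range(1,n):
        if s[i,4]<150: continue
        ij=np.argwhere(l==i)[:,::-1]
        P=plane(C,ij,z)[:,:2]
        r=cv2.minAreaRect((P*1000).astype(np.float32)); print(name,s[i],np.array(r[0]).round(1),np.array(r[1]).round(1),round(r[2],1), "h",np.median(W[l==i][:,2]).round(4))
red=(hsv[...,0]<14)&(hsv[...,1]>150)
z=W[...,2]; roi=(xx>120)&(xx<520)&(yy>130)&(yy<300)
rect(roi&(z>.03)&(z<.05),"40",.04)
rect(roi&(z>.063)&(z<.083),"73",.073)
rect(roi&(z>.09)&(z<.16),"105",.105)
rect(roi&(z>.006)&(z<.03),"low",.015)
cv2.imwrite("pics/c.png",cv2.resize(p[130:300,130:520,::-1],None,fx=2,fy=2,interpolation=cv2.INTER_CUBIC))
E
```

```text
(203, 262) [ 13 197 154] [0.4597 0.313  0.0381]
(410, 250) [ 13 198 161] [ 0.4948 -0.2882  0.0421]
(292, 200) [ 12 195 157] [0.6402 0.0574 0.0435]
(352, 205) [ 13 196 156] [ 0.6259 -0.1185  0.0466]
(270, 175) [ 13 197 154] [0.7094 0.12   0.0714]
(340, 185) [ 12 196 148] [ 0.681  -0.0815  0.0741]
(160, 197) [ 90   5 187] [0.6415 0.4221 0.0971]
(258, 153) [ 85   8 188] [0.7575 0.1466 0.1454]
(300, 300) [ 22 128 181] [ 0.3453  0.0333 -0.0079]
(340, 158) [ 18 148 183] [ 0.7539 -0.0796  0.1027]
40 [284 187  16  23 275] [647.3  58.9] [40.7 65.1] 85.3 h 0.0459
40 [345 191  16  24 293] [ 634.  -120.7] [41.1 65.8] 85.5 h 0.0463
40 [397 222  29  57 786] [ 494.1 -291.2] [162.3  42.5] 15.0 h 0.04
40 [189 233  27  58 827] [461.7 316.4] [161.9  42.2] 15.3 h 0.0397
73 [ 235  145  147   49 4139] [727.7   9.1] [419.  111.3] 86.0 h 0.0734
105 [249 142  21  23 358] [764.9 148.5] [62.4 53.8] 45.1 h 0.1421
105 [ 310  148   59   24 1064] [748.6 -76.5] [164.   55.9] 85.9 h 0.1053
105 [143 182  30  29 647] [643.7 426.3] [78.2 79.1] 2.1 h 0.0996
low [433 188  67  33 690] [ 628.7 -468. ] [205.7  46.5] 71.6 h 0.0186
```

View pics/c.png

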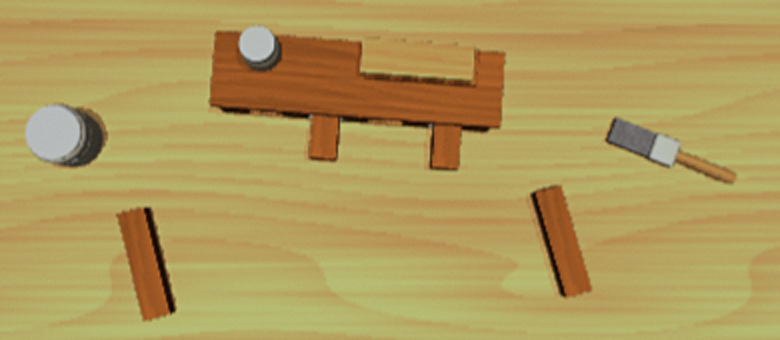

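The sizes agree: spares 162x42, rack 419x111, stock battens protruding 65 mm, heights 40/73/105. The rack yaw is about -4.1°, and bay 1 predicted from the rack pose matches the stored batten to about 1 mm. Next I'll check IK for the whole plan, then grasp spare_1.

```bash
cat > plan.py <<'E'
from h import *
rc=np.array([.7277,.0091]); ry=np.radians(-4.15)
ex=np.array([np.cos(ry),np.sin(ry)]); ey=np.array([-ex[1],ex[0]])
S={1:(np.array([.4617,.3164]),np.radians(15.3)),2:(np.array([.4941,-.2912]),np.radians(15.0))}
BY={1:.135,2:-.045}
OFF=.055
def grasp(k,z):
    c,a=S[k]; return [*(c-OFF*np.array([np.cos(a),np.sin(a)])),z],[np.pi,0,np.pi+a]
def ins(k,cx,z,dy=0,off=OFF):   # cx: batten centre in rack x
    q=rc+(cx-off)*ex+(BY[k]+dy)*ey; return [*q,z],[np.pi,0,np.pi+ry]
E
python3 - <<'E'
from plan import *
from station import manip
for k in (1,2):
  for t in [grasp(k,.2),grasp(k,.078),ins(k,-.215,.13),ins(k,-.215,.088),ins(k,-.035,.088),ins(k,-.035,.2)]:
    q=manip.inverse_kinematics(*t); print(k,np.round(t[0],3),None if q is None else np.round(q,2))
manip.move_ptp(*grasp(1,.20)); print(manip.observe()["t"])
manip.move_l(grasp(1,.078)[0],speed=.12)
o=manip.observe();print(o["t"],o["eef_pos"],o["wrist_force"])
p,d=snapshot("wrist") if 0 else __import__("station").snapshot("wrist"); cv2.imwrite("pics/w1.png",p[:,:,::-1])
E
```

```text
1 [0.409 0.302 0.2  ] [-0.54  0.72 -0.31  2.01  0.45  0.48  0.66]
1 [0.409 0.302 0.078] [-0.66  0.94 -0.11  2.05  0.53  0.18  0.59]
1 [0.468 0.163 0.13 ] [-0.31  0.83 -0.19  2.08  0.54  0.28  0.54]
1 [0.468 0.163 0.088] [-0.35  0.91 -0.13  2.09  0.61  0.18  0.47]
1 [0.648 0.15  0.088] [-0.14  1.03 -0.31  1.55  0.46  0.63  0.81]
1 [0.648 0.15  0.2  ] [-0.12  0.88 -0.35  1.52  0.37  0.81  0.89]
2 [ 0.441 -0.305  0.2  ] [ 0.84  0.78 -0.54  1.92  0.66  0.63  1.71]
2 [ 0.441 -0.305  0.078] [ 0.76  0.98 -0.41  1.96  0.96  0.42  1.44]
2 [ 0.455 -0.016  0.13 ] [ 0.11  0.82 -0.29  2.19  0.97  0.26  0.46]
2 [ 0.455 -0.016  0.088] [ 0.01  0.91 -0.13  2.2   1.23  0.11  0.2 ]
2 [ 0.635 -0.029  0.088] [ 0.2   1.03 -0.43  1.65  0.66  0.62  0.91]
2 [ 0.635 -0.029  0.2  ] [ 0.18  0.85 -0.39  1.61  0.43  0.76  1.1 ]
1.3583
2.525 [0.40892809 0.30214661 0.0785348 ] [ 0.40938487 -0.38883424  0.1325601 ]
```

View pics/w1.png

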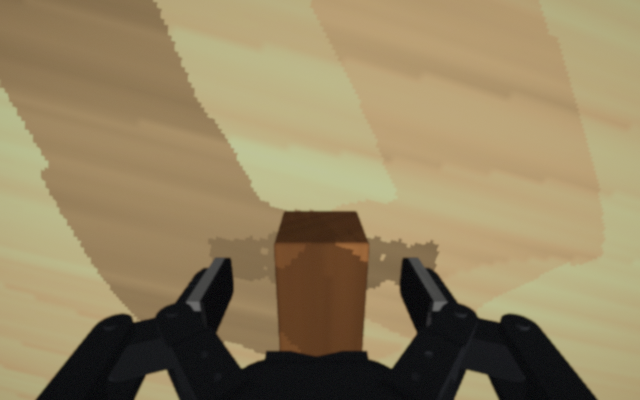

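The wrist view shows the batten's near end (275–370, 212–355) centred and square between the open pads. I'll close the gripper, lift, carry the batten to the front of bay 0 and check it there.

Run:
```python
from plan import *
from station import manip,snapshot
manip.move_gripper(.03); o=manip.observe();print(o["t"],o["gripper_width"])
manip.move_l(grasp(1,.13)[0],speed=.12)
manip.move_ptp(*ins(1,-.215,.13))
manip.move_l(ins(1,-.215,.089)[0],speed=.1)
o=manip.observe();print(o["t"],o["eef_pos"],o["tcp_rot"],o["wrist_force"],o["torque"],ins(1,-.215,.089))
for n in ["top","scene"]:
    p,d=snapshot(n); np.savez(n+"1.npz",p=p,d=d)
    q=p[130:330,130:430] if n=="top" else p[110:310,250:550]
    cv2.imwrite(f"pics/{n}1.png",cv2.resize(q[:,:,::-1],None,fx=2.5,fy=2.5,interpolation=cv2.INTER_CUBIC))
```

```text
3.0667 0.039034428566336536
4.8583 [0.46784877 0.16409293 0.08893819] [ 3.14146314e+00 -4.54025316e-04  3.07074600e+00] [-0.54256108 -0.44273704 -1.60758191] [ 0.06119408  0.03871815 -0.05062019] ([np.float64(0.4681775968587924), np.float64(0.1632853503670583), 0.089], [3.141592653589793, 0, np.float64(3.0691614896320285)])
```

View pics/top1.png

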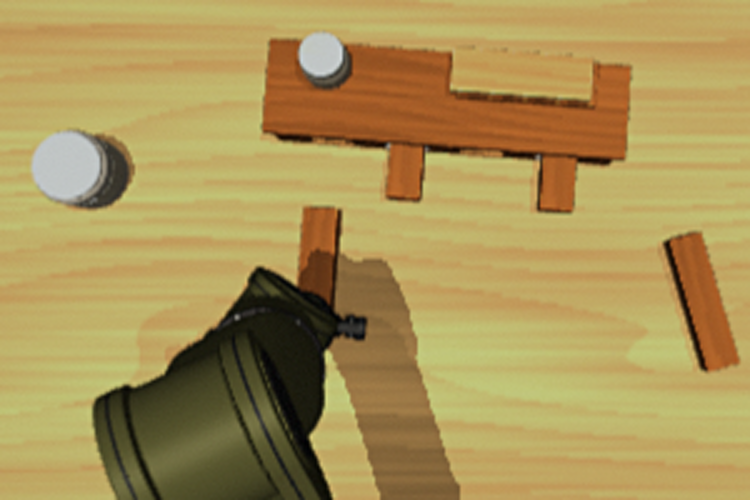

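View pics/scene1.png

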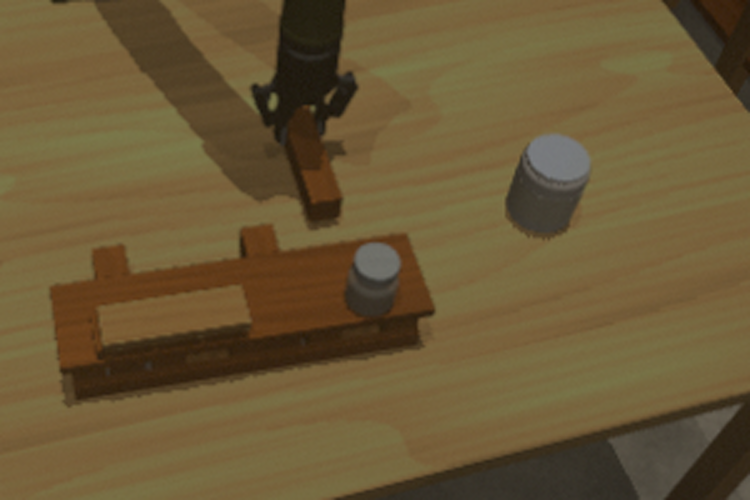

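The batten is held level in front of bay 0, with its front corners at about (252,213) and (266,213) in the full top image. I'll measure its lateral offset and yaw in the rack frame before inserting.

Run:
```python
from plan import *
f=np.load("top1.npz");p,d=f["p"],f["d"];C=cam("top")
hsv=cv2.cvtColor(p,cv2.COLOR_RGB2HSV)
m=((hsv[...,0]<17)&(hsv[...,1]>165)).astype(np.uint8)
m[:205]=0;m[246:]=0;m[:,:240]=0;m[:,285:]=0
for r in range(214,244,3):
    c=np.flatnonzero(m[r]); P=plane(C,[[c[0]-.5,r],[c[-1]+.5,r]],.051)[:,:2]-rc
    print(r,c[0],c[-1],np.round(1000*np.c_[P@ex,P@ey],1).tolist())
for q in [(259,216),(259,222),(258,228)]: print(dpts(C,[q],d)[0].round(4))
r=np.flatnonzero(m[:,259]); P=plane(C,[[259,r[0]-.5]],.051)[:,:2]-rc; print("tip",P@ex,"expect -.135")
```

```text
214 251 265 [[-141.3, 158.0], [-138.1, 114.8]]
217 251 265 [[-150.0, 157.2], [-146.7, 114.0]]
220 251 265 [[-158.7, 156.4], [-155.4, 113.3]]
223 251 265 [[-167.3, 155.7], [-164.1, 112.6]]
226 250 264 [[-176.2, 157.8], [-173.0, 114.7]]
229 250 264 [[-184.8, 157.0], [-181.6, 114.0]]
232 250 264 [[-193.4, 156.3], [-190.2, 113.2]]
235 250 264 [[-202.1, 155.5], [-198.9, 112.5]]
238 250 263 [[-210.7, 154.7], [-207.7, 114.6]]
241 249 263 [[-219.5, 156.8], [-216.3, 113.9]]
[0.5928 0.1528 0.0464]
[0.5752 0.1523 0.0486]
[0.5578 0.155  0.0484]
tip [-0.1351299] expect -.135
```

The centre is at y = 135 mm and the tip at -135 mm in the rack frame, both as planned. Inserting.

```bash
cat > insert.py <<'E'
from plan import *
from station import manip,snapshot
def rk(o): v=o["eef_pos"][:2]-rc; return np.round([v@ex+OFF,v@ey],4)
def insert(k):
    def st(s): o=manip.observe();print(s,round(o["t"],2),"rack",rk(o),"z",o["eef_pos"][2].round(4),"F",o["wrist_force"].round(2))
    manip.move_l(ins(k,-.215,.0905)[0],speed=.05)
    h=manip.move_l(ins(k,-.048,.0905)[0],speed=.08,f_stop=8); st(h)
    if h: return False
    h=manip.move_l(ins(k,-.030,.0905)[0],speed=.02,f_stop=5); st(h)
    h=manip.move_l([*manip.observe()["eef_pos"][:2],.078],speed=.02,f_stop=3); st(h)
    return True
E
python3 - <<'E'
from insert import *
print(insert(1))
E
```

```text
False 7.45 rack [-0.0484  0.1351] z 0.0905 F [-0.5  -0.17 -1.47]
True 8.12 rack [-0.0357  0.1348] z 0.0895 F [-0.18  0.19 -0.92]
True 8.47 rack [-0.0361  0.1346] z 0.0847 F [-1.2   0.28  3.12]
True
```

The back-strip contact came at -35.7 mm (expected -35) and the floor touch at z 0.0847 (expected 0.084). I'll release, retreat, and take a top view while moving on to spare_2.

Run:
```python
from insert import *
manip.move_gripper(.062)
o=manip.observe(); e=o["eef_pos"]; print(o["t"],o["wrist_force"].round(2),o["gripper_width"])
manip.move_l([e[0],e[1],.20],speed=.12)
t=ins(1,-.2,.22); manip.move_ptp(*t)
manip.move_ptp(*grasp(2,.20)); manip.move_gripper(.08)
p,d=snapshot("top"); np.savez("top2.npz",p=p,d=d); print(manip.observe()["t"])
cv2.imwrite("pics/top2.png",cv2.resize(p[130:300,200:500,::-1],None,fx=2.5,fy=2.5,interpolation=cv2.INTER_CUBIC))
C=cam("top");hsv=cv2.cvtColor(p,cv2.COLOR_RGB2HSV)
yy,xx=np.mgrid[0:400,0:640]; W=dpts(C,np.c_[xx.ravel(),yy.ravel()],d).reshape(400,640,3)
m=((W[...,2]>.03)&(W[...,2]<.056)&(yy>180)&(yy<230)&(xx>230)&(xx<400)).astype(np.uint8)
n,l,s,c=cv2.connectedComponentsWithStats(m)
for i in range(1,n):
    if s[i,4]<100: continue
    P=(plane(C,np.argwhere(l==i)[:,::-1],.046)[:,:2]-rc)
    P=np.c_[P@ex,P@ey]*1000; r=cv2.minAreaRect(P.astype(np.float32)); print("rackframe",np.round(r[0],1),np.round(r[1],1),round(r[2],1),"xmin",P[:,0].min().round(1))
```

```text
8.825 [ 0.27  0.01 -0.55] 0.06177201236201421
12.7333
rackframe [-84.2 133.8] [64.3 41. ] 0.6 xmin -116.5
rackframe [-84.1  43.7] [40.3 64.3] 89.3 xmin -116.4
rackframe [ -84.7 -156. ] [82.1 66.2] 89.6 xmin -117.8
```

View pics/top2.png

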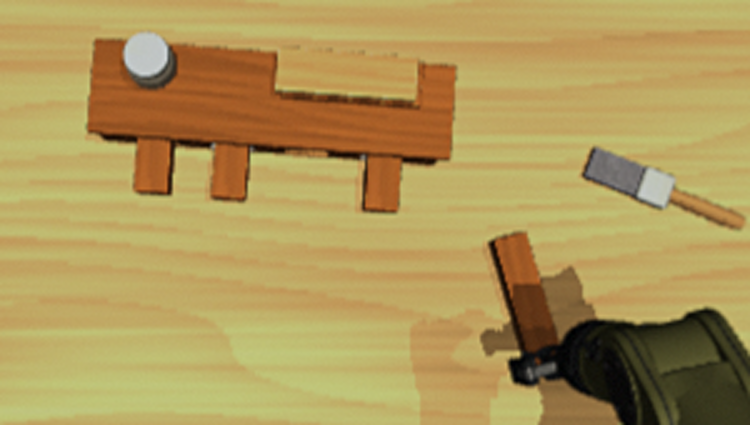

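Spare_1 sits in bay 0 at (135–172, 140–193) in the crop. Its front end lines up with the stored ones (-116.5 against -116.4 mm). Now spare_2.

Run:
```python
from insert import *
manip.move_l(grasp(2,.078)[0],speed=.12)
manip.move_gripper(.03); o=manip.observe();print(o["t"],o["gripper_width"])
manip.move_l(grasp(2,.13)[0],speed=.12)
manip.move_ptp(*ins(2,-.215,.13))
manip.move_l(ins(2,-.215,.0905)[0],speed=.1)
o=manip.observe();print(o["t"],rk(o),o["tcp_rot"],o["wrist_force"].round(2))
p,d=snapshot("top"); np.savez("top3.npz",p=p,d=d)
cv2.imwrite("pics/top3.png",cv2.resize(p[130:300,200:500,::-1],None,fx=2.5,fy=2.5,interpolation=cv2.INTER_CUBIC))
C=cam("top");hsv=cv2.cvtColor(p,cv2.COLOR_RGB2HSV)
m=((hsv[...,0]<17)&(hsv[...,1]>165)).astype(np.uint8)
m[:,:300]=0;m[:,343:]=0
for r in range(212,250,3):
    c=np.flatnonzero(m[r])
    if len(c)<3: continue
    P=plane(C,[[c[0]-.5,r],[c[-1]+.5,r]],.0525)[:,:2]-rc
    print(r,c[0],c[-1],np.round(1000*np.c_[P@ex,P@ey],1).tolist())
```

```text
14.35 0.038949684709032116
16.5917 [-0.2149 -0.0459] [-3.14083432e+00 -2.29646128e-04  3.06786022e+00] [-0.26  0.25 -1.35]
218 315 327 [[-139.1, -27.8], [-136.2, -65.5]]
221 314 327 [[-148.0, -25.6], [-144.9, -66.1]]
224 314 327 [[-156.7, -26.2], [-153.6, -66.8]]
227 314 326 [[-165.3, -26.9], [-162.5, -64.5]]
230 314 326 [[-174.0, -27.5], [-171.2, -65.1]]
233 313 326 [[-182.9, -25.3], [-179.9, -65.8]]
236 313 326 [[-191.5, -26.0], [-188.5, -66.4]]
239 313 326 [[-200.1, -26.6], [-197.1, -67.0]]
242 313 325 [[-208.8, -27.3], [-206.0, -64.7]]
245 316 325 [[-216.7, -36.5], [-214.6, -65.4]]
```

View pics/top3.png

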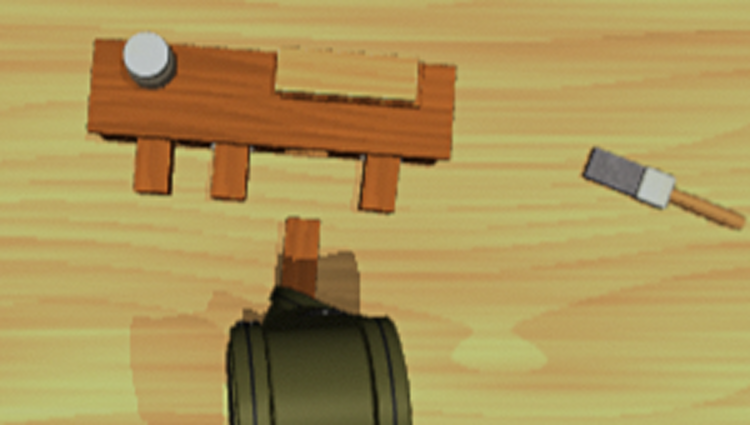

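The spare is aligned at about y = -46 mm. However, the bay 3 stored batten looks slightly turned since the last picture: its left front edge went from (363,210) to (359,210) in the crop. I'll measure it before going on.

Run:
```python
from plan import *
C=cam("top")
for f in ["top0","top2","top3"]:
    p=np.load(f+".npz")["p"];d=np.load(f+".npz")["d"];hsv=cv2.cvtColor(p,cv2.COLOR_RGB2HSV)
    m=((hsv[...,0]<17)&(hsv[...,1]>165)).astype(np.uint8); m[:,:338]=0;m[:,368:]=0
    for r in (200,204,208,211,213,215):
        c=np.flatnonzero(m[r])
        if len(c)<3: continue
        P=plane(C,[[c[0]-.5,r],[c[-1]+.5,r]],.046)[:,:2]-rc
        print(f,r,c[0],c[-1],np.round(1000*np.c_[P@ex,P@ey],1).tolist())
```

```text
top0 200 346 359 [[-79.0, -114.7], [-75.9, -155.8]]
top0 204 346 359 [[-90.8, -115.5], [-87.7, -156.5]]
top0 208 346 359 [[-102.5, -116.3], [-99.4, -157.3]]
top0 211 346 358 [[-111.3, -116.9], [-108.4, -155.0]]
top0 213 345 358 [[-117.4, -114.4], [-114.3, -155.3]]
top2 200 346 359 [[-79.0, -114.7], [-75.9, -155.8]]
top2 204 346 359 [[-90.8, -115.5], [-87.7, -156.5]]
top2 208 346 359 [[-102.5, -116.3], [-99.4, -157.3]]
top2 211 345 358 [[-111.6, -114.0], [-108.4, -155.0]]
top2 213 345 358 [[-117.4, -114.4], [-114.3, -155.3]]
top3 200 345 358 [[-79.2, -111.8], [-76.1, -152.8]]
top3 204 345 358 [[-91.0, -112.6], [-87.9, -153.6]]
top3 208 344 357 [[-103.0, -110.4], [-99.9, -151.4]]
top3 211 344 357 [[-111.8, -111.0], [-108.7, -152.0]]
top3 213 344 357 [[-117.6, -111.5], [-114.5, -152.4]]
```

The brush moved the batten's front end about 4 mm, with no change along x. That is well inside the 15 mm limit, and the finger clearance is still about 20 mm. It was probably grazed by the carried batten's swinging tip. I'll leave it and insert.

Run:
```python
from insert import *
if insert(2):
    manip.move_gripper(.058)
    o=manip.observe(); e=o["eef_pos"]; print(o["t"],o["wrist_force"].round(2))
    manip.move_l([e[0],e[1],.22],speed=.12)
    manip.move_ptp(*ins(2,-.215,.3))
    manip.hold(.3)
    p,d=snapshot("top"); np.savez("top4.npz",p=p,d=d); print(manip.observe()["t"])
    p2,_=snapshot("scene"); cv2.imwrite("pics/scene4.png",p2[:,:,::-1])
    cv2.imwrite("pics/top4.png",cv2.resize(p[130:300,200:500,::-1],None,fx=2.5,fy=2.5,interpolation=cv2.INTER_CUBIC))
    C=cam("top")
    hsv=cv2.cvtColor(p,cv2.COLOR_RGB2HSV)
    m=((hsv[...,0]<17)&(hsv[...,1]>165)).astype(np.uint8)
    for a,b in ((245,275),(278,306),(308,336),(338,368)):
      for r in (200,206,210,212,214):
        c=np.flatnonzero(m[r,a:b])+a
        if len(c)<3: continue
        P=plane(C,[[c[0]-.5,r],[c[-1]+.5,r]],.046)[:,:2]-rc
        print(r,c[0],c[-1],np.round(1000*np.c_[P@ex,P@ey],1).tolist())
```

```text
False 19.13 rack [-0.0483 -0.045 ] z 0.0905 F [-0.72  0.53 -2.76]
True 19.81 rack [-0.0357 -0.0453] z 0.0895 F [ 0.26  0.29 -1.46]
True 20.16 rack [-0.0362 -0.0455] z 0.0845 F [-0.01 -0.04  3.32]
20.4833 [ 0.3  -0.17 -0.04]
22.9167
200 254 267 [[-99.5, 153.5], [-96.4, 112.9]]
206 254 267 [[-117.1, 152.0], [-114.0, 111.5]]
200 285 298 [[-92.7, 63.5], [-89.5, 22.7]]
206 284 297 [[-110.4, 65.0], [-107.3, 24.3]]
200 316 328 [[-85.7, -26.9], [-82.8, -64.9]]
206 315 328 [[-103.6, -25.3], [-100.4, -66.2]]
210 315 327 [[-115.3, -26.1], [-112.4, -64.1]]
200 345 358 [[-79.2, -111.8], [-76.1, -152.8]]
206 345 358 [[-96.9, -113.0], [-93.8, -154.0]]
210 344 357 [[-108.8, -110.8], [-105.7, -151.8]]
212 344 357 [[-114.7, -111.2], [-111.6, -152.2]]
214 350 356 [[-119.2, -129.2], [-117.7, -149.7]]
```

View pics/top4.png

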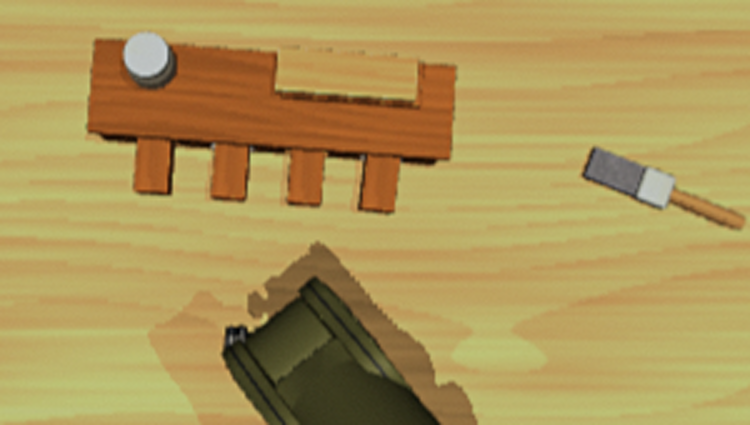

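View pics/scene4.png

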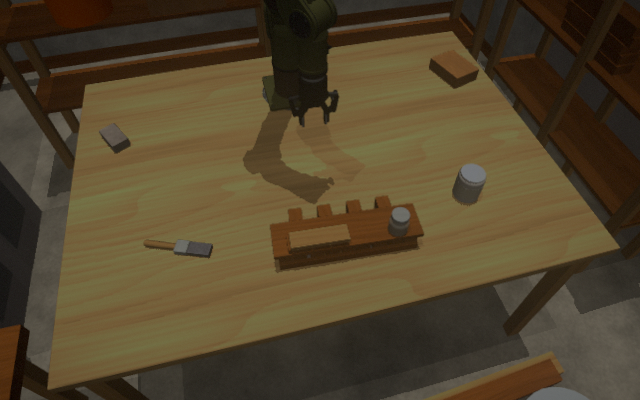

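All four bays are filled, with the fronts in line at crop x of about 153, 230, 305 and 378. The jar, tin and brush are where they started, and the gripper is clear. Handing in.

```bash
python3 -c "
from station import job; print(job.close_job())"
```

```text
the job is handed in; nothing more can be done
None
```

Both spare battens are fully home and released, spare_1 in bay 0 and spare_2 in bay 2. I handed the job in about 23 s into the 51 s allowed; the system reports no verdict.

- **Seating:** both battens touched the back strip at a centre of -35.7 mm in the rack frame (expected -35) and were set down on the bay floor. I slid them in with force stops of 5–8 N. The last top view shows both in line with their bays, sideways centres within about 3 mm, and their front ends level with the stored battens.
- **One flaw:** while carrying spare_2 over, I apparently brushed the stored batten in bay 3. Its front end moved about 4 mm sideways, which should put its origin about 2 mm off. That is inside the 15 mm limit, so I left it.
- **Untouched:** the other stored batten, the tin, the jar and the brush look unmoved, and the gripper ended clear of everything.

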